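# Open the folding night light and hold its dimmer key half pressed

### The arm

A 6-joint arm with a two-finger parallel gripper is mounted at the origin on the work surface. World frame = base frame: x ahead of the robot, y to its left, z up, the work surface at z = 0. Lengths are in m, angles in rad, forces in N, time in s.
With the tool pointing down it reaches from about 0.325 to 0.775 m from the base axis. Payload 5.5 kg.
Tool frame: the origin (TCP) lies midway between the tips of the shut fingers; the grasp point (between the pads) lies bot.grip_point_offset behind it (bot.grip_point_offset is the distance from the TCP to the grasp point, in m); z points along the fingers, y is the line along which they close (so a half turn about z gives the same grasp; the last joint's range is limited). The gripper opens to 85 mm and grips with 20 to 120 N. Pads are 22 mm wide; open, the fingers measure 114 mm over their backs; the gripper's body (76 mm by 85 mm) begins 54 mm behind the grasp point. The pads swing forward as they close: fully open they stand 13 mm farther back than shut.
Start: joints at [-1.254, 0.091, 1.231, -0, 1.82, -0.057], TCP at [0.219, -0.559, 0.231] pointing down, gripper open.
Joint ranges: [-2.87, 2.87], [-0.86, 2.18], [0.17, 2.46], [-1.51, 4.65], [0.06, 2.69], [-2.65, 2.65]. Speed limits (rad/s): [2.57, 2.57, 3.01, 3.14, 3.14, 3.14].

### API

Orientations are given as [roll, pitch, yaw] about the fixed x, y, z axes, in that order (R = Rz(yaw) Ry(pitch) Rx(roll)).
In Python, from rig import bot gives the robot as it stands.
- The arm moves only by the shell command python3 -m handwheel 'ROWS'. ROWS is text: rows parted by semicolons, each of 7 numbers parted by spaces: the shift along the tool's x, y, z in cm, then the turn, a rotation vector about the tool's x, y, z in rad, then the closure, from 0 (fully open) to 1 (shut). A call has exactly 10 rows; each row shifts and turns the commanded pose from where the row before left it, along the tool's axes as they then stand; what a row does not reach is not made up. A row lasts 1/12 s, in which the tool goes at most 41.7 mm and 7.16 degrees, less where a joint would pass 70% of its speed; a pose out of reach is approached as far as the arm can. A call is refused whole if a number of a shift passes 4.17 or a number of a turn 0.125, either way. A call with a gripper value outside its range is refused whole. The fingers move at their own pace and stop on an object; the grip force is fixed at half the most. Time passes only in rows, so rows that do not move let the fingers close, or fill a call up. It gives the time, the measured TCP pose, the force, the opening and the grip force at its end, in the units of the state.
- bot.get_state(): the state, without advancing time (a new reading comes with each control period).
- bot.grab_frame(name): name is "scene" or "top" or "wrist"; returns the picture (480x640x3 uint8, red, green, blue); there is no depth.
- bot.camera_params(name): a dict with "fov_y" (degrees; the focal length in pixels is half the picture's height over the tangent of half this angle, whatever the lens; pixels are square), "cx", "cy" (the principal point, pixels), "extrinsics" (4x4, takes a point from camera to world coordinates). Camera axes: x right, y up, looking along -z (the intrinsics and any distortion apply to the point x, -y, -z); pixel columns grow to the right and rows downward; lengths in m; the calibration is good to about 2 mm. The wrist camera is an equidistant fisheye: a pixel r from the principal point sees the ray r / f radians off the axis. A picture is of the moment at which its call begins: read the wrist's pose just before it. camera_params takes no time and is no camera call; for the wrist camera it gives the pose at the moment of the call.
- bot.job_done(): hands the job in; it is judged then, once.
The state is a dict: "time_s": time; "joints": joint angles; "dq": joint speeds; "effort": joint torques, N m; "position": TCP position; "orientation": TCP orientation; "contact_force": force on the tool from outside, world axes, zero at the start; "moment": the same for the moment, N m; "width": opening from 0.0 (shut) to 1.0 (fully open); "grasp_force": force on a finger pad.
Only numpy, scipy, OpenCV 4.12 (cv2) and the standard library are available. Lean on these libraries where they do the work, as an engineer would, in place of code of your own. Each camera call takes 0.05 s, during which the arm holds its last target. There are 200 camera calls.

### The job

Raise the night light's hinged light panel by its yellow handle to about 50 degrees open from flat and let go of it, so that it stays there by itself. Then push the red spring key about half-way down with the gripper (half-way is the low glow; never push it to the bottom) and keep it there for at least 3 seconds, finishing while still holding it down. Leave the bottle, the tumblers and the jar where they stand.

Things in the scene. Friction and masses are not known exactly. Their poses are not given: they have to be found in the camera images.
- lamp: Folding night light of grey plastic, fixed to the sideboard. Origin on the sideboard top, under its middle; x points from its front (low strip with key and handle, roughly towards the robot) to its rear (hinge), y to its left, z up. Front strip: x -125 to -40 mm, 20 mm high; rear housing: x -40 to 100 mm, 50 mm high; both y -115 to 115 mm.
- panel (a joint): Opening angle of the white light panel, rad: 0 = lying flat on the rear housing, grows as its front edge rises, limit 1.9; 50 degrees = 0.873. At the start it is between 0 and 0.2. Stiff hinge: it stays where it is left; moving it takes about 3 to 5 N at the handle. Panel 128 mm from hinge to front edge, 210 mm wide, 10 mm thick.
- hinge_mid (a point): Middle of the panel's hinge line, which is parallel to the lamp's y, at 85 mm, 0, 57 mm in the lamp's frame. Does not move when the panel turns.
- bar_mid (a point): Middle of the round grip bar of the panel's yellow handle: 12 mm thick, parallel to the lamp's y, 68 mm clear between its two end arms. It lies in the panel's plane, 170 mm from the hinge line, 42 mm beyond the panel's front edge, 45 mm to +y of the lamp's middle; panel flat: 57 mm above the sideboard, 37 mm above the front strip. It can pivot between the fingers.
- key_top (a point): Centre of the flat top of the red round spring key, 40 mm in diameter, that stands on the front strip at -85 mm, -75 mm in the lamp's frame; 62 mm above the sideboard when not pressed. It moves straight down with the key.
- dim_key (a joint): How far the key is pressed, m: 0 = up, 0.020 = bottom stop; half-way is 0.010. A spring pushes it back up: it begins to move at about 2.2 N, half-way takes about 5.2 N, the bottom 8.2 N.
- rum_bottle: Bystander: empty short amber bottle, 68 mm in diameter, 165 mm high, upright. Origin at the centre of its underside.
- tumbler_a: Bystander: blue glass tumbler, 74 mm in diameter at the rim, 90 mm high. Origin at the centre of its underside.
- tumbler_b: Bystander: a second blue tumbler of the same kind. Origin at the centre of its underside.
- jar: Bystander: small white ceramic jar with a brown screw lid, 72 mm in diameter, 85 mm high. Origin at the centre of its underside.

How it is judged:
By the outcome, as a careful person would: the job done as asked, in the order asked, and still so for the second after the job is handed in, while the arm keeps its last pose, push and grip.
It also fails if it takes over 54 s, if anything falls off the work surface, if the arm or the gripper's body presses on something with over 40 N, if the wrist force passes 120 N, or if a joint passes its speed limit or range.

## Working session

There is one attempt and no reset: what is moved stays moved. The work goes in short steps, Python scripts to look and compute and a shell command to move; the robot and the scene stay as the last step left them, time stands still between calls to the robot, and variables do not carry over. Pictures are saved under pics/ and viewed, at most 10 in all, crops included, and the job is handed in when it is done.

```bash
mkdir -p pics; ls
python3 - <<'E'
from rig import bot
import cv2,numpy as np
s=bot.get_state();print(s,bot.grip_point_offset)
a=[]
for n in("scene","top"):
    p=bot.camera_params(n);print(n,p)
    im=bot.grab_frame(n);np.save(f"pics/{n}.npy",im);cv2.imwrite(f"pics/{n}0.png",im[:,:,::-1])
E
```

```text
pics
{'time_s': 0.0, 'joints': array([-1.25368002e+00,  9.18723495e-02,  1.23190270e+00,  9.23684115e-06,
        1.81978004e+00, -5.67063845e-02]), 'dq': array([ 1.26614334e-03, -8.21142233e-05,  5.73577741e-04,  1.35180311e-04,
        5.15414473e-05,  6.87559129e-04]), 'effort': array([-1.47259561e-03, -4.58729768e+01, -4.18021488e+01, -2.06132513e-04,
        1.17700431e-02, -3.93715482e-05]), 'position': array([ 0.21901626, -0.55829745,  0.23013329]), 'orientation': array([-3.13963388e+00, -1.20164896e-04,  3.73824844e-01]), 'contact_force': array([ 0.44281815, -0.26263441,  0.42791428]), 'moment': array([ 7.85496963e-05, -7.10897158e-03, -5.96793000e-02]), 'grasp_force': 0.0, 'width': 1.000271336823376} 0.0187
scene {'fov_y': 53.38879902958601, 'cx': 324.7918900932362, 'cy': 237.75952285487006, 'extrinsics': array([[-0.12832761, -0.78599191,  0.60477165,  1.22352592],
       [ 0.99168879, -0.10738242,  0.07086863,  0.13280901],
       [ 0.00923967,  0.60883967,  0.79323949,  0.90093479],
       [ 0.        ,  0.        ,  0.        ,  1.        ]])}
top {'fov_y': 46.54896448975821, 'cx': 327.1927681696345, 'cy': 239.5870450503209, 'extrinsics': array([[ 0.02184736,  0.9830123 , -0.18223476,  0.45321042],
       [-0.99942406,  0.02620832,  0.02155641,  0.04641341],
       [ 0.02596628,  0.18165885,  0.98301873,  0.97684501],
       [ 0.        ,  0.        ,  0.        ,  1.        ]])}
```

View pics/scene0.png

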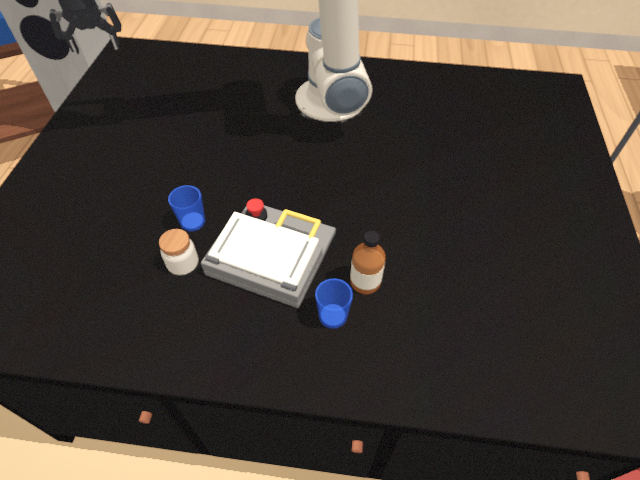

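View pics/top0.png

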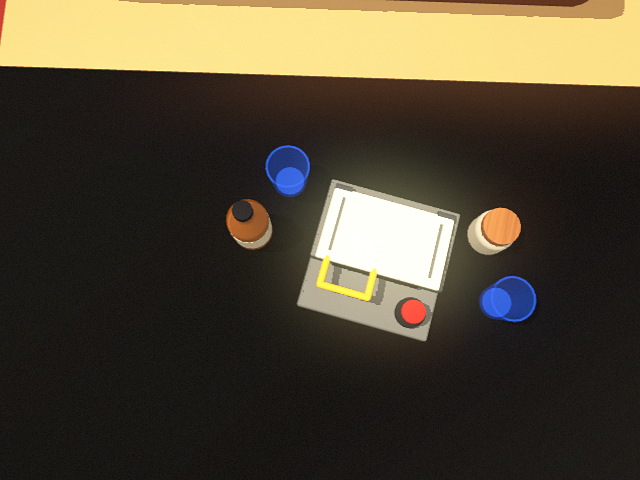

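Scene: key (255,207), handle bar ~(300,215). Top: key (413,312), bar from (318,285) to (370,299), bottle (247,222), tumblers (290,170) and (505,300), jar (495,230).

```bash
cat > h.py <<'E'
import numpy as np,cv2
from rig import bot
def ray(n,u,v,P=None):
    P=P or bot.camera_params(n);f=240/np.tan(np.radians(P['fov_y'])/2)
    x,y=(u-P['cx']),(v-P['cy'])
    if n=='wrist':
        r=np.hypot(x,y);t=r/f;d=np.array([np.sin(t)*x/r,-np.sin(t)*y/r,-np.cos(t)])
    else: d=np.array([x/f,-y/f,-1.])
    E=P['extrinsics'];return E[:3,3],E[:3,:3]@(d/np.linalg.norm(d))
def plane(n,u,v,z,P=None):
    o,d=ray(n,u,v,P);return o+d*(z-o[2])/d[2]
def tri(r1,r2):
    (a,d),(b,e)=r1,r2
    s=np.linalg.lstsq(np.c_[d,-e],b-a,rcond=None)[0]
    p,q=a+s[0]*d,b+s[1]*e
    return (p+q)/2,np.linalg.norm(p-q)
def mask(im,c):
    h=cv2.cvtColor(im,cv2.COLOR_RGB2HSV);H,S,V=cv2.split(h)
    if c=='red': return (((H<4)|(H>174))&(S>200)&(V>150)).astype(np.uint8)
    if c=='yellow': return ((H>24)&(H<33)&(S>180)&(V>110)).astype(np.uint8)
def big(m):
    n,l,s,c=cv2.connectedComponentsWithStats(m);i=1+np.argmax(s[1:,4]);return l==i,s[i],c[i]
E
python3 - <<'E'
from h import *
R={}
for n in('scene','top'):
    im=np.load(f'pics/{n}.npy')
    if n=='top': im[:110]=0
    else: im[:150]=0;im[350:]=0
    m,s,c=big(mask(im,'red'));print(n,'red',s,c);R[n]=c
    m,s,c=big(mask(im,'yellow'));print(n,'yel',s,c)
    ys,xs=np.nonzero(m)
    print(cv2.approxPolyDP(cv2.findContours(m.astype(np.uint8),0,2)[0][0],2.5,True)[:,0].tolist())
k=plane('top',*R['top'],.062);print('key',k,plane('scene',*R['scene'],.062),tri(ray('scene',*R['scene']),ray('top',*R['top'])))
a=plane('top',299,305,.02);b=plane('top',427,338,.02);print(a,b,np.linalg.norm(a-b))
d=a-b;yaw=np.arctan2(-d[0],d[1]);print('yaw',yaw)
# bystanders approx
for nm,u,v in(('bottle',255,235),('ta',290,181),('tb',496,303),('jar',488,237)):print(nm,plane('top',u,v,0.0))
E
```

```text
Traceback (most recent call last):
  File "h.py", line 22, in big
    n,l,s,c=cv2.connectedComponentsWithStats(m);i=1+np.argmax(s[1:,4]);return l==i,s[i],c[i]
                                                    ~~~~~~~~~^^^^^^^^^
ValueError: attempt to get argmax of an empty sequence
```

```bash
sed -i 's/(H<4)|(H>174))&(S>200)&(V>150)/(H<6)|(H>172))\&(S>170)\&(V>110)/; s/(H>24)&(H<33)&(S>180)&(V>110)/(H>20)\&(H<35)\&(S>150)\&(V>100)/' h.py
python3 - <<'E'
from h import *
R={}
for n in('scene','top'):
    im=np.load(f'pics/{n}.npy')
    if n=='scene': print(cv2.cvtColor(im,cv2.COLOR_RGB2HSV)[[207,216],[255,298]])
    if n=='top': im[:110]=0
    else: im[:150]=0;im[350:]=0
    m,s,c=big(mask(im,'red'));print(n,'red',s,c);R[n]=c
    m,s,c=big(mask(im,'yellow'));print(n,'yel',s,c)
    print(cv2.approxPolyDP(cv2.findContours(m.astype(np.uint8),0,2)[0][0],2.5,True)[:,0].tolist())
k=plane('top',*R['top'],.062);print('key',k,plane('scene',*R['scene'],.062),tri(ray('scene',*R['scene']),ray('top',*R['top'])))
a=plane('top',299,305,.02);b=plane('top',427,338,.02);print(a,b,np.linalg.norm(a-b))
d=a-b;yaw=np.arctan2(-d[0],d[1]);print('yaw',yaw)
for nm,u,v in(('bottle',255,235),('ta',290,181),('tb',496,303),('jar',488,237)):print(nm,plane('top',u,v,0.0))
E
```

```text
[[  1 168 255]
 [ 24 135 255]]
scene red [248 198  16  19  90] [256.08888889 208.87777778]
scene yel [319 219   2   3   3] [319.66666667 220.        ]
[[319, 219]]
top red [401 300  25  24 465] [412.86451613 311.32473118]
top yel [316 256  61  45 715] [344.98041958 283.55524476]
[[323, 259], [317, 286], [365, 300], [370, 298], [376, 275], [374, 269], [363, 293], [324, 282], [328, 256]]
key [ 0.50724163 -0.1163905   0.062     ] [ 0.52173375 -0.11089041  0.062     ] (array([ 0.50797042, -0.11749794,  0.0456087 ]), np.float64(0.003590262302254311))
[0.51590031 0.07102888 0.02      ] [ 0.46529241 -0.14767589  0.02      ] 0.22448370869182085
yaw -0.22739595610224855
bottle [0.63916933 0.15350407 0.        ]
ta [0.74049281 0.09478242 0.        ]
tb [ 0.52886506 -0.27426684  0.        ]
jar [ 0.64672597 -0.26374572  0.        ]
```

```bash
python3 -m handwheel '0 0 0 0 0 -0.121 0;0 0 0 0 0 -0.121 0;0 0 0 0 0 -0.121 0;0 0 0 0 0 -0.121 0;0 0 0 0 0 -0.121 0;0 0 0 0 0 -0.121 0;0 0 0 0 0 -0.121 0;0 0 0 0 0 -0.121 0;3.5 1 0 0 0 0 0;3.5 1 0 0 0 0 0'
python3 -m handwheel '3.6 1 0 0 0 0 0;3.6 1 0 0 0 0 0;3.6 1 0 0 0 0 0;3.6 1 0 0 0 0 0;3.6 1 0 0 0 0 0;3.6 1 0 0 0 0 0;3.6 1 0 0 0 0 0;3.6 1 0 0 0 0 0;3.6 1 0 0 0 0 0;3.6 1 0 0 0 0 0'
python3 - <<'E'
from h import *
s=bot.get_state();print(s['time_s'],s['position'],s['orientation'],s['joints'])
p=np.array([.607,-.0624]);x=np.array([np.cos(-.227),np.sin(-.227)]);y=np.array([-x[1],x[0]])
for u,v in((344.5,291.5),):
  for z in(.057,.074,.091): print(plane('top',u,v,z), p+x*(.085-np.sqrt(.17**2-(z-.057)**2))+y*.045)
print(tri(ray('top',344.5,291.5),ray('scene',300,214)))
E
```

```text
time_s: 0.93
position: [0.2538, -0.4948, 0.2294]
orientation: [-3.14, -0.002, 1.34]
contact_force: [1.5, 0.4, 0.2]
width: 0.999
grasp_force: 0.0
time_s: 1.77
position: [0.4339, -0.1652, 0.231]
orientation: [-3.141, -0.0, 1.342]
contact_force: [-0.1, 0.4, 0.3]
width: 1.0
grasp_force: 0.0
1.7667 [ 0.43392437 -0.16522577  0.23098383] [-3.14136509e+00 -4.76147770e-05  1.34168796e+00] [-4.37111651e-01 -2.74334250e-01  1.57471079e+00 -4.20376862e-07
  1.84144861e+00 -2.08003400e-01]
[ 0.53740656 -0.00421909  0.057     ] [0.53430809 0.00057529]
[ 0.5358505  -0.00328333  0.074     ] [5.35138367e-01 3.83507442e-04]
[ 0.53429444 -0.00234757  0.091     ] [ 5.37654676e-01 -1.97712303e-04]
(array([ 0.53569888, -0.00407766,  0.07698431]), np.float64(0.001928355658588814))
```

```bash
python3 -m handwheel '3 1 0 0 0 0 0.5;3 1 0 0 0 0 0.5;3 1 0 0 0 0 0.5;3 1 0.5 0 0 0 0.5;3 1.1 1 0 0 0 0.5;3 1.2 1 0 0 0 0.5;0 0 1 0 0 0 0.5;0 0 0 0 0 0 0.5;0 0 0 0 0 0 0.5;0 0 0 0 0 0 0.5'
python3 - <<'E'
from h import *
P=bot.camera_params('wrist');print(P)
im=bot.grab_frame('wrist');np.save('pics/w1.npy',im);cv2.imwrite('pics/w1.png',im[:,:,::-1])
E
```

```text
time_s: 2.6
position: [0.5355, -0.0069, 0.1968]
orientation: [3.141, 0.0, 1.341]
contact_force: [-0.5, -0.1, -0.6]
width: 0.501
grasp_force: 0.0
{'fov_y': 65.70646984690485, 'cx': 316.4459259738164, 'cy': 239.67062692037865, 'extrinsics': array([[ 9.73938744e-01,  2.17949301e-01,  6.27807654e-02,
         5.52408659e-01],
       [-2.26810425e-01,  9.35156695e-01,  2.72101060e-01,
         6.17537437e-02],
       [ 5.94382857e-04, -2.79249097e-01,  9.60218511e-01,
         3.39600056e-01],
       [ 0.00000000e+00,  0.00000000e+00,  0.00000000e+00,
         1.00000000e+00]])}
```

View pics/w1.png

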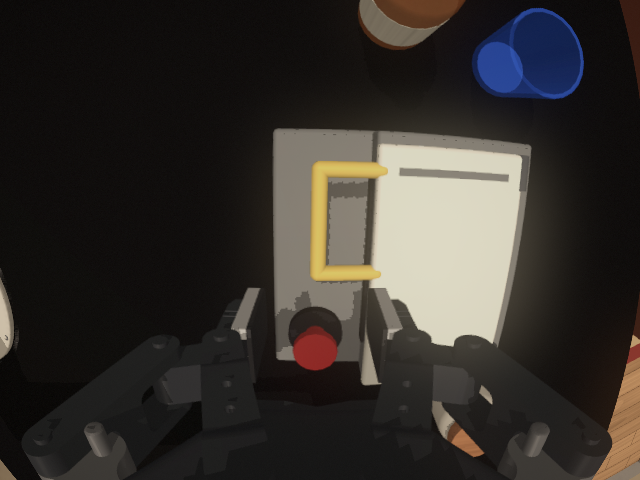

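Wrist view: bar vertical at col 320, rows 170–272 (mid (320,221)); key top ≈(316,348); front edge col 276, parallel to the bar.

Run:
```python
from h import *
im=np.load('pics/w1.npy');P=bot.camera_params('wrist')
m,s,c=big(mask(im,'red'));print(s,c)
for z in(.06,.075,.09):
  a,b=plane('wrist',320,170,z,P),plane('wrist',320,272,z,P);print(z,(a+b)/2,np.linalg.norm(a-b),np.arctan2(-(a-b)[0],(a-b)[1]))
print('key',plane('wrist',316,348,.062,P),plane('wrist',*c,.062,P))
print('tri',tri(ray('wrist',320,221,P),ray('top',344.5,291.5)),tri(ray('wrist',316,348,P),ray('top',412.9,311.3)))
for u,v in((275,130),(277,355)):print(plane('wrist',u,v,.02,P))
```

```text
[ 294  334   43   36 1237] [314.96604689 351.33387227]
0.06 [ 0.54019319 -0.00503186  0.06      ] 0.08178336048426829 -0.22683232189386246
0.075 [ 0.54084966 -0.00146386  0.075     ] 0.0774032943245792 -0.22683232189386318
0.09 [0.54150613 0.00210414 0.09      ] 0.07302322816489008 -0.2268323218938625
key [ 0.51160645 -0.11362296  0.062     ] [ 0.50990684 -0.11688104  0.062     ]
tri (array([ 0.53906491, -0.00536515,  0.0496801 ]), np.float64(0.002459268529916781)) (array([ 0.5090653 , -0.11865531,  0.0529455 ]), np.float64(0.0027400786961903037))
[0.5195183  0.07372002 0.02      ]
[ 0.46437362 -0.13990408  0.02      ]
```

```bash
python3 -m handwheel '0.5 0.4 1 0 0 0 0.65;0 0 2 0 0 0 0.65;0 0 2 0 0 0 0.65;0 0 2 0 0 0 0.65;0 0 2 0 0 0 0.65;0 0 2 0 0 0 0.65;0 0 1.5 0 0 0 0.65;0 0 1.2 0 0 0 0.65;0 0 1 0 0 0 0.65;0 0 0 0 0 0 0.65'
python3 - <<'E'
from h import *
im=bot.grab_frame('wrist');np.save('pics/w2.npy',im);cv2.imwrite('pics/w2.png',im[:,:,::-1])
E
```

```text
time_s: 3.48
position: [0.5397, -0.0023, 0.0469]
orientation: [-3.138, 0.0, 1.341]
contact_force: [0.9, -0.8, -0.8]
width: 0.346
grasp_force: 0.0
```

View pics/w2.png

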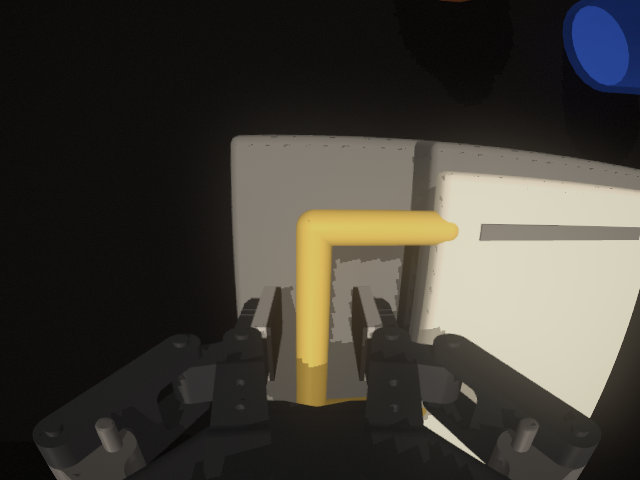

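The bar (col 313) lies between the open pads (cols 270 and 365), centred. Close.

```bash
python3 -m handwheel '0 0 0 0 0 0 1;0 0 0 0 0 0 1;0 0 0 0 0 0 1;0 0 0 0 0 0 1;0 0 0 0 0 0 1;0 0 0 0 0 0 1;0 0 0 0 0 0 1;0 0 0 0 0 0 1;0 0 0 0 0 0 1;0 0 0 0 0 0 1'
```

```text
time_s: 4.37
position: [0.5382, -0.0015, 0.0495]
orientation: [-3.135, 0.0, 1.342]
contact_force: [-12.8, 1.6, 2.5]
width: 0.114
grasp_force: 58.4
```

```bash
python3 -m handwheel '0 0.05 -0.7 0 0 0 1;0 0.1 -0.73 0 0 0 1;0 0.15 -0.83 0 0 0 1;0 0.19 -0.83 0 0 0 1;0 0.23 -0.81 0 0 0 1;0 0.27 -0.81 0 0 0 1;0 0.31 -0.79 0 0 0 1;0 0.35 -0.78 0 0 0 1;0 0.39 -0.75 0 0 0 1;0 0.42 -0.74 0 0 0 1'
```

```text
time_s: 5.2
position: [0.5617, -0.0075, 0.1271]
orientation: [-3.134, 0.001, 1.341]
contact_force: [-12.4, -0.1, 0.5]
width: 0.113
grasp_force: 58.4
```

```bash
python3 -m handwheel '0 0.35 -0.71 0 0 0 1;0 0.45 -0.69 0 0 0 1;0 0.5 -0.66 0 0 0 1;0 0.53 -0.64 0 0 0 1;0 0.56 -0.61 0 0 0 1;0 0.6 -0.6 0 0 0 1;0 0.62 -0.58 0 0 0 1;0 0.39 -0.33 0 0 0 1;0 0 0 0 0 0 1;0 0 0 0 0 0 1'
python3 - <<'E'
from h import *
for n in('scene','top'):
    im=bot.grab_frame(n);np.save(f'pics/{n}2.npy',im)
    if n=='scene':cv2.imwrite('pics/s2.png',cv2.resize(im[120:340,150:420,::-1],None,fx=2.6,fy=2.6))
E
```

```text
time_s: 6.03
position: [0.6033, -0.0181, 0.1763]
orientation: [-3.141, 0.002, 1.34]
contact_force: [-3.2, -4.1, -0.6]
width: 0.117
grasp_force: 59.4
```

View pics/s2.png

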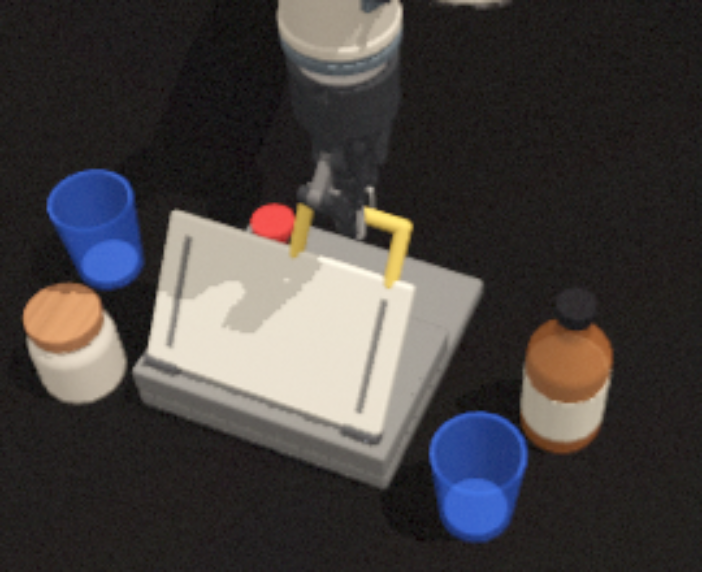

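Scene crop: panel well raised, bar held; panel front corners at scene px (217,201) and (308,230). Look at the top view for the angle.

Run:
```python
import numpy as np,cv2
im=np.load('pics/top2.npy');cv2.imwrite('pics/t2.png',cv2.resize(im[150:350,280:500,::-1],None,fx=3,fy=3,interpolation=cv2.INTER_CUBIC))
```

```text
(no output)
```

View pics/t2.png

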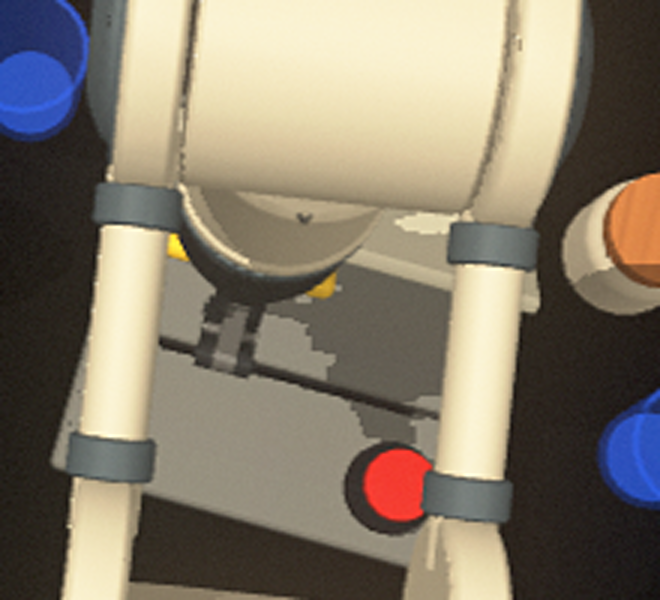

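Top crop: arm hides most; panel's −y front corner at crop (537,300), i.e. px (459,250); same corner in scene is (217,201).

Run:
```python
from h import *
p,e=tri(ray('top',459,250),ray('scene',217,201.5));print(p,e)
L=np.array([.609,-.0615]);x=np.array([np.cos(.227),-np.sin(.227)])
d=(p[:2]-L)@x;print(d,np.arctan2(p[2]-.057,.085-d),np.hypot(p[2]-.057,.085-d))
```

```text
[ 0.59408774 -0.16810253  0.15910178] 0.0016096150095513807
0.009461787929010148 0.9338342613144773 0.12700706718817667
```

All estimates give about 0.92–0.93 rad; lower by ~0.05, then release.

```bash
python3 -m handwheel '0 -0.22 0.17 0 0 0 1;0 -0.22 0.18 0 0 0 1;0 -0.22 0.18 0 0 0 1;0 0 0 0 0 0 1;0 0 0 0 0 0 1;0 0 0 0 0 0 1;0 0 0 0 0 0 0.8;0 0 0 0 0 0 0.65;0 0 0 0 0 0 0.6;0 0 0 0 0 0 0.6'
```

```text
time_s: 6.97
position: [0.5976, -0.0149, 0.1703]
orientation: [3.141, -0.001, 1.342]
contact_force: [0.2, 0.0, -0.0]
width: 0.397
grasp_force: 0.0
```

```bash
python3 -m handwheel '0 0 -0.5 0 0 0 0.6;0 0 -1 0 0 0 0.6;0 0 -1.5 0 0 0 0.6;0 0 -2 0 0 0 0.6;0 0 -2 0 0 0 0.6;0 0 -2 0 0 0 0.6;-3 -1.5 -1 0 0 0 0.8;-3 -1.5 0 0 0 0 1;-3 -1.5 0 0 0 0 1;-3 -1.6 0 0 0 0 1'
python3 -m handwheel '0 0 0 0 0 -0.123 1;0 0 0 0 0 -0.123 1;0 0 0 0 0 -0.123 1;0 0 0 0 0 -0.123 1;0 0 0 0 0 -0.123 1;0 0 0 0 0 -0.123 1;0 0 0 0 0 -0.123 1;0 0 0 0 0 -0.123 1;0 0 0 0 0 -0.123 1;0 0 0 0 0 -0.123 1'
python3 -m handwheel '0 0 0 0 0 -0.123 1;0 0 0 0 0 -0.123 1;0 0 0 0 0 -0.095 1;0 0 2 0 0 0 1;0 0 2 0 0 0 1;0 0 2 0 0 0 1;0 0 2 0 0 0 1;0 0 2 0 0 0 1;0 0 1 0 0 0 1;0 0 0 0 0 0 1'
python3 - <<'E'
from h import *
s=bot.get_state();print(s['position'],s['contact_force'],s['width'])
P=bot.camera_params('wrist');E=P['extrinsics'];print(E[:3,3])
im=bot.grab_frame('wrist');np.save('pics/w3.npy',im);cv2.imwrite('pics/w3.png',im[:,:,::-1])
im=bot.grab_frame('scene');np.save('pics/s3.npy',im);cv2.imwrite('pics/s3.png',cv2.resize(im[120:340,150:420,::-1],None,fx=2.6,fy=2.6))
E
```

```text
time_s: 7.8
position: [0.51, -0.119, 0.2714]
orientation: [3.14, 0.0, 1.343]
contact_force: [0.2, -0.9, -0.1]
width: -0.002
grasp_force: 0.0
time_s: 8.63
position: [0.5108, -0.1182, 0.2712]
orientation: [3.141, 0.001, 2.578]
contact_force: [0.5, 0.3, 0.3]
width: 0.001
grasp_force: 0.0
time_s: 9.47
position: [0.5097, -0.1179, 0.1578]
orientation: [3.141, -0.004, 2.913]
contact_force: [0.2, 1.4, -1.0]
width: 0.001
grasp_force: 0.0
[ 0.50972806 -0.11790126  0.15780975] [ 0.23542618  1.44065126 -0.99335404] 0.0013317761887482649
[ 0.44201521 -0.10241338  0.30091953]
```

View pics/w3.png

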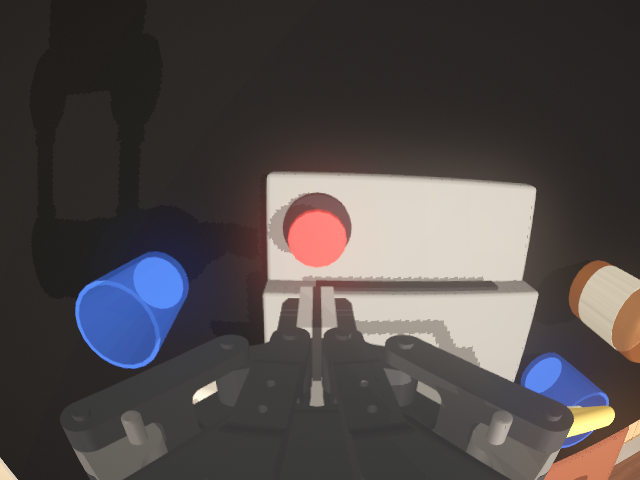

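View pics/s3.png

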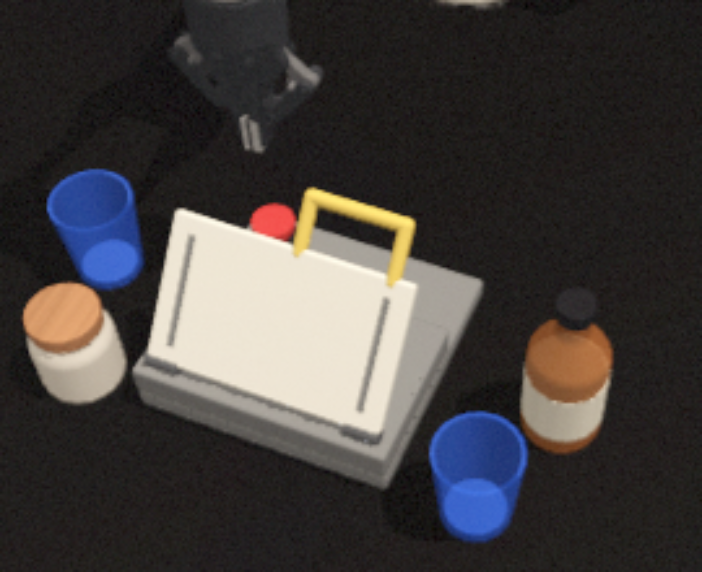

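Wrist: key top at (317,239), fingers shut above it. Scene crop: panel stands open, free, bar mid at crop (361,207) = px (288.8,199.6); bystanders unmoved.

Run:
```python
from h import *
im=np.load('pics/w3.npy');P=bot.camera_params('wrist')
h=cv2.cvtColor(im,cv2.COLOR_RGB2HSV);m=(((h[:,:,0]<6)|(h[:,:,0]>172))&(h[:,:,1]>120)&(h[:,:,2]>180)).astype(np.uint8);m[290:]=0
_,s,c=big(m);print(s,c)
print('key',plane('wrist',317,238.5,.062,P))
k=plane('wrist',317,238.5,.062,P)[:2]
x=np.array([np.cos(.227),-np.sin(.227)]);y=np.array([-x[1],x[0]])
for L in(k+.085*x+.075*y,np.array([.609,-.0615])):
    def f(u,v,yy):
        o,d=ray('scene',u,v);t=(yy-(o[:2]-L)@y)/(d[:2]@y);q=o+t*d;X=(q[:2]-L)@x;return X,q[2]
    # use circle: intersect ray with cylinder round the hinge line
    for u,v,r in((288.8,199.6,.17),):
        o,d=ray('scene',u,v);ox,dx=(o[:2]-L)@x-.085,d[:2]@x;oz,dz=o[2]-.057,d[2]
        for t in np.roots([dx*dx+dz*dz,2*(ox*dx+oz*dz),ox*ox+oz*oz-r*r]):
            print(L,t,'angle',np.degrees(np.arctan2(oz+t*dz,-(ox+t*dx))),'y',((o+t*d)[:2]-L)@y)
```

```text
[ 288  209   59   58 2642] [316.77592733 237.48826646]
key [ 0.51056596 -0.11794822  0.062     ]
[ 0.61026452 -0.064002  ] 1.0097926773145214 angle 34.332884408896994 y 0.030312711944000807
[ 0.61026452 -0.064002  ] 0.9800088179353682 angle 43.93069099782568 y 0.03914550266566696
[ 0.609  -0.0615] 1.0232335538816986 angle 30.359865233931547 y 0.024173423505157655
[ 0.609  -0.0615] 0.9689405670848523 angle 47.903710172791115 y 0.04027471460802883
```

Run:
```python
from h import *
im=bot.grab_frame('top');im[:110]=0
m=mask(im,'yellow');w,s,c=big(m);print(s,c)
cv2.imwrite('pics/t4.png',cv2.resize(im[150:350,280:500,::-1],None,fx=3,fy=3,interpolation=cv2.INTER_CUBIC))
```

```text
[328 218  63  36 691] [359.11722142 239.33429812]
```

View pics/t4.png

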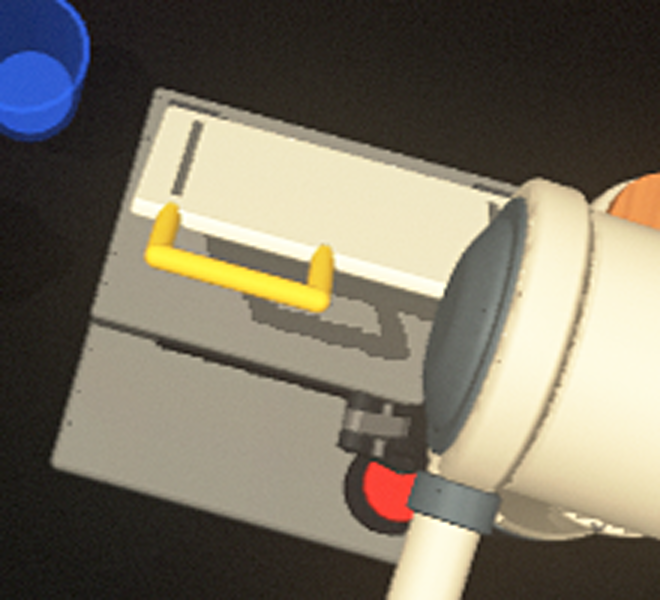

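Top crop: bar runs from (152,256) to (324,299), mid crop (238,277) = px (359.3,242.3); the panel is free and standing.

Run:
```python
from h import *
x=np.array([np.cos(.227),-np.sin(.227)]);y=np.array([-x[1],x[0]])
print(tri(ray('top',359.3,242.3),ray('scene',288.8,199.6)))
# lamp position from the same view: rear left corner (z .05) and front left corner (z .02)
A=plane('top',280+157/3,150+88/3,.05)[:2];B=plane('top',280+52/3,150+466/3,.02)[:2]
print((A-B)@x,A-.1*x-.115*y,B+.125*x-.115*y)
for L in(np.array([.6103,-.064]),np.array([.607,-.0624]),A-.1*x-.115*y):
    o,d=ray('top',359.3,242.3);ox,dx=(o[:2]-L)@x-.085,d[:2]@x;oz,dz=o[2]-.057,d[2]
    t=np.roots([dx*dx+dz*dz,2*(ox*dx+oz*dz),ox*ox+oz*oz-.17**2]).min()
    print('angle',np.degrees(np.arctan2(oz+t*dz,-(ox+t*dx))),'y',((o+t*d)[:2]-L)@y)
```

```text
(array([ 0.59612408, -0.01564647,  0.19021511]), np.float64(0.0027161383336133525))
0.22234403105443162 [ 0.60760406 -0.07001158] [ 0.61117981 -0.06633228]
angle 50.24428134268858 y 0.04255120724827321
angle 51.58415242223942 y 0.04182918964348989
angle 50.72356410270733 y 0.04904933285742447
```

Panel at 50–51.5°: good. Now descend on the key.

```bash
python3 -m handwheel '0 0 2 0 0 0 1;0 0 2 0 0 0 1;0 0 2 0 0 0 1;0 0 1.5 0 0 0 1;0 0 1 0 0 0 1;0 0 0.3 0 0 0 1;0 0 0.1 0 0 0 1;0 0 0 0 0 0 1;0 0 0 0 0 0 1;0 0 0 0 0 0 1'; python3 -m handwheel '0 0 0.1 0 0 0 1;0 0 0.1 0 0 0 1;0 0 0.1 0 0 0 1;0 0 0.1 0 0 0 1;0 0 0.1 0 0 0 1;0 0 0.1 0 0 0 1;0 0 0 0 0 0 1;0 0 0 0 0 0 1;0 0 0 0 0 0 1;0 0 0 0 0 0 1'
```

```text
time_s: 10.45
position: [0.5114, -0.1185, 0.0723]
orientation: [-3.141, 0.002, 2.913]
contact_force: [-0.2, 0.0, -0.4]
width: -0.001
grasp_force: 0.0
time_s: 11.28
position: [0.5107, -0.1183, 0.0649]
orientation: [-3.142, 0.0, 2.913]
contact_force: [0.3, -0.1, -0.6]
width: 0.002
grasp_force: 0.0
```

```bash
python3 -m handwheel '0 0 0.1 0 0 0 1;0 0 0.1 0 0 0 1;0 0 0.1 0 0 0 1;0 0 0.1 0 0 0 1;0 0 0.1 0 0 0 1;0 0 0.1 0 0 0 1;0 0 0.1 0 0 0 1;0 0 0 0 0 0 1;0 0 0 0 0 0 1;0 0 0 0 0 0 1'
python3 - <<'E'
from h import *
F=[];Z=[]
for i in range(12):
    bot.grab_frame('top');s=bot.get_state();F.append(s['contact_force']);Z.append(s['position'])
print(np.mean(F,0),np.std(F,0),np.mean(Z,0))
E
```

```text
time_s: 12.12
position: [0.5107, -0.1183, 0.0581]
orientation: [3.142, 0.0, 2.913]
contact_force: [-1.1, 0.7, 2.8]
width: -0.001
grasp_force: 1.7
[-1.19823426  0.22303118  3.39974991] [0.57979214 0.56236366 0.32868123] [ 0.5106934  -0.11828303  0.05794732]
```

Contact at 62 mm height confirmed (4 mm, 3.4 N). Six more mm.

```bash
python3 -m handwheel '0 0 0.1 0 0 0 1;0 0 0.1 0 0 0 1;0 0 0.1 0 0 0 1;0 0 0.1 0 0 0 1;0 0 0.1 0 0 0 1;0 0 0.1 0 0 0 1;0 0 0 0 0 0 1;0 0 0 0 0 0 1;0 0 0 0 0 0 1;0 0 0 0 0 0 1'
python3 - <<'E'
from h import *
F=[];Z=[]
for i in range(12):
    bot.grab_frame('top');s=bot.get_state();F.append(s['contact_force']);Z.append(s['position'])
print(np.mean(F,0),np.mean(Z,0),s['time_s'])
E
```

```text
time_s: 13.55
position: [0.5107, -0.1183, 0.052]
orientation: [3.142, 0.0, 2.913]
contact_force: [-2.5, 0.4, 4.9]
width: 0.003
grasp_force: 2.6
[-1.64477811  0.39351215  4.97856485] [ 0.51069469 -0.11828261  0.05202466] 14.15
```

```bash
python3 -m handwheel '0 0 0 0 0 0 1;0 0 0 0 0 0 1;0 0 0 0 0 0 1;0 0 0 0 0 0 1;0 0 0 0 0 0 1;0 0 0 0 0 0 1;0 0 0 0 0 0 1;0 0 0 0 0 0 1;0 0 0 0 0 0 1;0 0 0 0 0 0 1' >/dev/null
python3 -m handwheel '0 0 0 0 0 0 1;0 0 0 0 0 0 1;0 0 0 0 0 0 1;0 0 0 0 0 0 1;0 0 0 0 0 0 1;0 0 0 0 0 0 1;0 0 0 0 0 0 1;0 0 0 0 0 0 1;0 0 0 0 0 0 1;0 0 0 0 0 0 1' >/dev/null
python3 -m handwheel '0 0 0 0 0 0 1;0 0 0 0 0 0 1;0 0 0 0 0 0 1;0 0 0 0 0 0 1;0 0 0 0 0 0 1;0 0 0 0 0 0 1;0 0 0 0 0 0 1;0 0 0 0 0 0 1;0 0 0 0 0 0 1;0 0 0 0 0 0 1' >/dev/null
python3 -m handwheel '0 0 0 0 0 0 1;0 0 0 0 0 0 1;0 0 0 0 0 0 1;0 0 0 0 0 0 1;0 0 0 0 0 0 1;0 0 0 0 0 0 1;0 0 0 0 0 0 1;0 0 0 0 0 0 1;0 0 0 0 0 0 1;0 0 0 0 0 0 1'
python3 - <<'E'
from h import *
im=bot.grab_frame('top');im[:110]=0
print(big(mask(im,'yellow'))[1:])
a=bot.grab_frame('scene').astype(int);b=np.load('pics/s3.npy').astype(int)
d=(abs(a-b).max(2)>60);d=d[225:340,150:420];print('changed px round panel/bystanders',d.sum())
print(bot.job_done())
E
```

```text
time_s: 17.48
position: [0.5107, -0.1183, 0.052]
orientation: [-3.142, 0.0, 2.913]
contact_force: [-1.3, -0.6, 5.1]
width: -0.002
grasp_force: 2.6
(array([328, 218,  63,  36, 685], dtype=int32), array([359.09343066, 239.3620438 ]))
changed px round panel/bystanders 0
the job is handed in; nothing more can be done
None
```

The job is handed in: the panel stands by itself at about 50–51° and the red key is held about 10 mm down (about 5 N), held for over 4 s at hand-in. The bottle, tumblers and jar were left where they stood.

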